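# Clamp a heat sink in the handwheel work holder

## Task

Clamp the finned aluminium heat sink in the blue work holder, in this order: flip the red lock lever fully over to the far side to release the screw; set the heat sink down (do not drop it) flat on the bed between the jaws, centred across the bed and its long way along it; wind the handwheel clockwise until the slide has pushed the heat sink up against the fixed stop and its orange spring jaw is pressed about half-way in (7 mm of its 14 mm), never all the way; then flip the red lever fully back to lock. Never wind while the lever is locked, let go of everything at the end, and leave the other tools where they are.

Things in the scene. Friction and masses are not known exactly. Their poses are not given: they have to be found in the camera images.
- holder: Work holder fixed to the worktop: blue base plate 130 x 410 x 12 mm; origin at the centre of its underside, x across it, y along it (the slide direction), z up. At its -y end the red lock lever, then the dark fixed stop (70 mm wide, top 78 mm above the worktop); an aluminium bed 70 mm wide, its top 30 mm above the worktop; at its +y end the grey gear head (70 x 60 mm, top 75 mm) under the handwheel. Its +x side is the far side from the robot (within 0.25 rad).
- stop_face (a point): Point on the middle of the fixed stop's face, 50 mm above the worktop; the face looks to the holder's +y. Axes as the holder's.
- bed_top (a point): Point on top of the bed, on its centre line, 30 mm above the worktop, 90 mm from the stop face: with the slide wound back, the middle of the open space. Axes as the holder's.
- pad_face (a point): Middle of the clamping face of the orange spring jaw (60 mm wide, top 73 mm above the worktop), which looks at the stop; 50 mm above the worktop. It moves with the slide and gives way with the spring. At the start 154 to 180 mm from the stop face.
- carriage (a joint): Travel of the dark slide block (66 x 30 mm, top 77 mm above the worktop) toward the stop, in m: 0 fully wound back, range 0 to 0.077. Driven only by the handwheel, 35 mm per turn; it stays where it is left.
- jaw_pad (a joint): How far the orange spring jaw is pressed into the slide, in m: 0 free, 0.014 bottomed; spring 1 N per mm.
- handwheel (a joint): Angle of the steel handwheel (vertical axis, 104 mm across, its top 96 mm above the worktop), in rad, growing clockwise seen from above, which drives the slide toward the stop; range 0 to 13.82. It has friction (about 3 N at the crank knob) and stays where it is left.
- wheel_axis (a point): Point on the handwheel's vertical axis, 120 mm above the worktop.
- knob_mid (a point): Middle of the handwheel's black crank knob: an upright round grip 20 mm across, from 98 to 140 mm above the worktop, 44 mm from the wheel's axis; this point is 120 mm above the worktop. The knob spins freely on its pin, so a gripper holding it can keep its own orientation while it moves round the circle.
- lock_lever (a joint): Angle of the red-handled cam lever, in rad: 0 locked (leaning 45 degrees toward the robot's side, the holder's -x), 1.57 fully open (leaning 45 degrees to the far side, +x). It swings over the top in the holder's x-z plane and stays where it is left (about 1.5 N at the tip). Locking does not itself brake the wheel.
- lever_pivot (a point): Lever's pivot, 50 mm above the worktop, on the holder's centre line, 50 mm beyond the stop face; the fork round it reaches 64 mm above the worktop.
- lever_tip (a point): Free end of the lever, 90 mm from the pivot: 114 mm above the worktop at either end of the swing, 140 mm when upright; the bar is 14 mm thick in the swing direction and 18 mm wide along the holder's y.
- heat_sink: Loose aluminium finned heat sink, 50 (x) x 120 (y, long) x 45 mm (z, fins upward), 0.2 kg; origin at the centre of its underside. Grip it across its 50 mm. Both ends are alike.
- solder_reel: Bystander: small green reel of solder, 54 x 83 x 30 mm, origin under its centre.
- spool_white: Bystander: white wire spool, 62 mm across, 51 mm high, origin under its centre.
- pliers_red: Bystander: red-handled pliers lying flat, 131 x 32 x 11 mm, origin under its centre.
- driver_yellow: Bystander: yellow screwdriver lying flat, 20 x 160 x 20 mm, origin under its centre.

How it is judged:
By the outcome, as a careful person would: the job done as asked, in the order asked, and still so for the second after the job is handed in, with the robot touching nothing.
It also fails if it takes over 72 s, if anything falls off the work surface, if the arm or the gripper's body presses on something with over 40 N, if the wrist force passes 120 N, or if a joint passes its speed limit or range.

## Robot

A 7-joint arm with a two-finger parallel gripper is mounted at the origin on a cart in front of the work surface, level with it; the furniture and walls round the work are solid. World frame = base frame: x ahead of the robot, y to its left, z up, the work surface at z = 0. Lengths are in m, angles in rad, forces in N, time in s.
With the tool pointing down it reaches from about 0.425 to 0.8 m from the base axis. Payload 8.3 kg.
Tool frame: the origin (TCP) lies at the very end of the fingers, on their centre line; the grasp point (between the pads) lies 19 mm behind it; z points along the fingers, y is the line along which they close (so a half turn about z gives the same grasp; the last joint's range is limited). The gripper opens to 85 mm and grips with 20 to 120 N. Pads are 22 mm wide; open, the fingers measure 114 mm over their backs; the gripper's body (76 mm by 85 mm) begins 54 mm behind the grasp point. The pads swing forward as they close: fully open they stand 13 mm farther back than shut.
Start: joints at [1.063, 0.383, 0.016, 1.37, -0.006, 1.388, -0.046], TCP at [0.269, -0.564, 0.231] pointing down, gripper open.
Joint ranges: [-2.95, 2.95], [-0.25, 2.06], [-1.52, 1.56], [0.18, 2.33], [-1.44, 4.58], [0.02, 2.06], [-3.01, 3.01]. Speed limits (rad/s): [2.39, 2.39, 3.01, 3.01, 3.14, 3.14, 3.14].

## Interface

Orientations are given as a unit quaternion [x, y, z, w].
In Python, from cell import monitor, snapshot, manip gives the robot as it stands.
- The arm moves only by the tool servo_tool, never from a script. Its argument "commands" is a list of rows, each a list of 7 numbers: the opening in per cent of the stroke, from 0 (shut) to 100 (fully open), then the shift along the world's x, y, z as a fraction of full scale, then the turn, a rotation vector about the world's x, y, z as a fraction of full scale. In form: [[claw, x, y, z, rx, ry, rz], ...]. A call has 1 to 12 rows; each row is the pose to reach, as a shift and turn from the pose commanded when the call began, turning the shorter way round; what a row does not reach only later rows make up. Full scale, the value 1, is 150 mm for a shift and 360 degrees for a turn. A row lasts 1/12 s, in which the tool goes at most 41.7 mm and 7.16 degrees, less where a joint would pass 70% of its speed; a pose out of reach is approached as far as the arm can. A call with a number of a shift or a turn outside -1 to 1 is refused whole. A call with a gripper value outside its range is refused whole. The fingers move at their own pace and stop on an object; "force" is the grip in N (left out, the last holds). Time passes only in rows, so rows that repeat a pose let the fingers close. It gives the time, the measured TCP pose, the force, the opening and the grip force at its end, in the units of the state.
- monitor.observe(): the state, without advancing time (a new reading comes with each control period).
- snapshot(name): name is "scene" or "top" or "wrist"; returns a dict with "img" (480x640x3 uint8, blue, green, red), "z_map" (480x640 float32, m along the optical axis (not along the pixel's ray), 0 where there is no reading), "K" (3x3 intrinsics, pixels), "xyz" and "orientation" of the camera in the world. Camera axes: x right, y down, z forward; pixel columns grow to the right and rows downward; lengths in m; the calibration is good to about 2 mm. A picture is of the moment at which its call begins.
- manip.hand_in(): hands the job in; it is judged then, once.
The state is a dict: "time_s": time; "joint_positions": joint angles; "joint_vel": joint speeds; "joint_efforts": joint torques, N m; "tcp_pos": TCP position; "tcp_rot": TCP orientation; "wrist_force": force on the tool from outside, world axes, zero at the start; "wrist_torque": the same for the moment, N m; "opening": finger opening in m; "gripper_force": force on a finger pad.
Only numpy, scipy, OpenCV 4.12 (cv2) and the standard library are available. Lean on these libraries where they do the work, as an engineer would, in place of code of your own. Each camera call takes 0.05 s, during which the arm holds its last target. There are 200 camera calls.

## Working session

There is one attempt and no reset: what is moved stays moved. The work goes in short steps, Python scripts to look and compute and a tool call to move; the robot and the scene stay as the last step left them, time stands still between calls to the robot, and variables do not carry over. Pictures are saved under pics/ and viewed, at most 10 in all, crops included, and the job is handed in when it is done.

Besides the shell and the picture viewer there is one more tool, called as name(argument=value, ...) on one line, values as JSON. servo_tool: Moves the arm, as the interface text tells. Its arguments: {"type":"object","properties":{"commands":{"type":"array","items":{"type":"array","items":{"type":"number"}}},"force":{"type":"number"}},"required":["commands"]}

```bash
mkdir -p pics; cat > h.py <<'E'
import numpy as np, cv2
from scipy.spatial.transform import Rotation as R
from cell import monitor, snapshot, manip
def world(s):
    K=s["K"];z=s["z_map"];v,u=np.mgrid[0:480,0:640]
    p=np.stack([(u-K[0,2])*z/K[0,0],(v-K[1,2])*z/K[1,1],z],-1)
    w=p@R.from_quat(s["orientation"]).as_matrix().T+s["xyz"]
    w[z<=0]=np.nan
    return w
E
python3 - <<'E'
from h import *
o=monitor.observe();print({k:np.round(v,3) for k,v in o.items()})
for n in("top","scene"):
    s=snapshot(n);cv2.imwrite(f"pics/{n}0.png",s["img"]);np.savez(f"{n}0.npz",**s);print(n,s["xyz"],s["orientation"],s["K"][0,0])
E
```

```text
{'time_s': np.float64(0.0), 'joint_positions': array([ 1.063,  0.384,  0.016,  1.371, -0.006,  1.388, -0.047]), 'joint_vel': array([-0.002,  0.001,  0.   , -0.   , -0.001,  0.001,  0.   ]), 'joint_efforts': array([ 0.0000e+00, -6.2760e+01,  8.4400e-01, -3.7183e+01,  1.6000e-02,
        1.4000e-02, -0.0000e+00]), 'tcp_pos': array([ 0.269, -0.564,  0.23 ]), 'tcp_rot': array([ 0.975,  0.221, -0.   , -0.001]), 'wrist_force': array([ 0.591,  0.096, -0.727]), 'wrist_torque': array([-0.05 ,  0.028,  0.006]), 'gripper_force': np.float64(0.0), 'opening': np.float64(0.085)}
top [0.43670909 0.0029968  1.45981514] [-0.7056407   0.70701554 -0.03132865  0.0349105 ] 540.170468920077
scene [-0.3929287   0.67166026  0.89167886] [-0.41149225  0.78286756 -0.41575643  0.21198845] 465.83907134324795
```

View pics/top0.png

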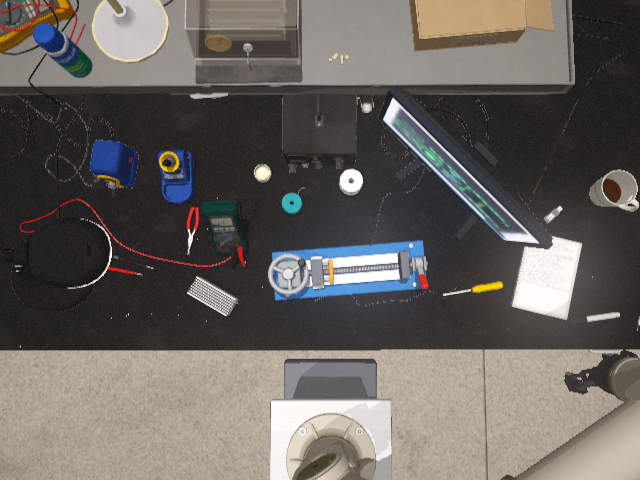

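View pics/scene0.png

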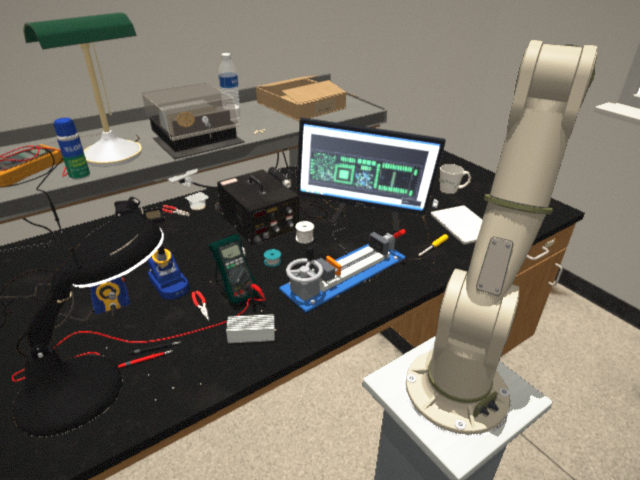

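The top view shows the holder at (272–428, 240–300), with the wheel left at (288,273) and the red lever right at (424,282), leaning towards the robot. The heat sink is at (212,296). The spool, reel, pliers and driver are all clear of the path, and the scene view agrees with this. Next I measure.

```bash
cat > m.py <<'E'
from h import *
s=dict(np.load("top0.npz"));w=world(s);hsv=cv2.cvtColor(s["img"],cv2.COLOR_BGR2HSV);h,S,V=cv2.split(hsv)
def box(m,reg,name,zr):
    x0,x1,y0,y1=reg;mm=np.zeros_like(m);mm[y0:y1,x0:x1]=m[y0:y1,x0:x1]
    mm&=(w[...,2]>zr[0])&(w[...,2]<zr[1])
    p=w[mm];r=cv2.minAreaRect((p[:,:2]*1000).astype(np.float32));print(name,len(p),np.round(r[0],1),np.round(r[1],1),round(r[2],1),"z",np.round(np.percentile(p[:,2],[5,50,95]),3),"mean",p.mean(0).round(4));return p
p=box((h>95)&(h<125)&(S>120),(260,440,230,310),"blue",(0.0,0.025))
p=box((V>90)&(S<60),(180,245,270,322),"sink",(0.02,0.06))
p=box(((h<8)|(h>172))&(S>130),(405,440,250,300),"lever",(0.03,.2))
p=box((h>8)&(h<22)&(S>130),(315,345,250,300),"pad",(0.03,.09))
p=box(V>-1,(260,318,245,305),"wheel",(0.085,.098))
p=box(V<60,(260,318,245,305),"knob",(0.115,.15))
p=box(V<90,(390,415,245,290),"stop",(0.068,.085))
E
python3 m.py
```

```text
blue 2866 [493.8 -49.4] [132.1 409.2] 4.5 z [0.005 0.011 0.016] mean [ 0.493  -0.066   0.0111]
sink 753 [423.7 311.8] [120.9  50.8] 60.0 z [0.022 0.041 0.048] mean [0.423  0.3115 0.0381]
lever 101 [ 461.  -232.5] [36.  17.6] 4.0 z [0.09  0.109 0.119] mean [ 0.4601 -0.2319  0.1062]
pad 80 [487.8  -0.6] [56.7  9.2] 4.6 z [0.067 0.072 0.077] mean [ 0.4872 -0.0007  0.0721]
wheel 634 [479.  107.5] [101.7 101.3] 35.6 z [0.089 0.094 0.097] mean [0.4774 0.1092 0.0937]
knob 4 [499.5  68.1] [1.4 8.8] 33.0 z [0.135 0.135 0.136] mean [0.4994 0.0685 0.1354]
stop 11 [ 505.3 -179.1] [56.8  1.1] 3.7 z [0.069 0.072 0.075] mean [ 0.5029 -0.1794  0.0721]
```

servo_tool(commands=[[60,0.413,0.737,0,0,0,-0.02],[60,0.413,0.737,0,0,0,-0.02],[60,0.413,0.737,0,0,0,-0.02],[60,0.413,0.737,0,0,0,-0.02],[60,0.413,0.737,0,0,0,-0.02]])

```text
time_s: 0.52
tcp_pos: [0.3334, -0.4505, 0.2313]
tcp_rot: [0.987, 0.162, 0.0, -0.001]
wrist_force: [-0.2, -0.1, -0.4]
opening: 0.0515
gripper_force: 0.0
```

servo_tool(commands=[[60,0.413,0.737,0,0,0,-0.02],[60,0.413,0.737,0,0,0,-0.02],[60,0.413,0.737,0,0,0,-0.02],[60,0.413,0.737,0,0,0,-0.02],[60,0.413,0.737,0,0,0,-0.02]])

```text
time_s: 0.93
tcp_pos: [0.3945, -0.3406, 0.2312]
tcp_rot: [0.995, 0.099, 0.0, -0.0]
wrist_force: [-0.2, 0.3, -0.2]
opening: 0.0513
gripper_force: 0.0
```

servo_tool(commands=[[60,0.413,0.733,0,0,0,-0.019],[60,0.413,0.733,0,0,0,-0.019],[60,0.413,0.733,0,0,0,-0.019],[60,0.413,0.733,0,0,0,-0.019],[60,0.413,0.733,0,0,0,-0.019],[60,0.413,0.733,0,0,0,-0.019]])

```text
time_s: 1.43
tcp_pos: [0.4542, -0.2347, 0.231]
tcp_rot: [0.999, 0.036, -0.0, 0.0]
wrist_force: [0.5, -1.3, 0.4]
opening: 0.0511
gripper_force: 0.0
```

```bash
python3 - <<'E'
from h import *
s=snapshot("wrist");cv2.imwrite("pics/w1.png",s["img"]);np.savez("w1.npz",**s)
o=monitor.observe();print(o["time_s"],o["tcp_pos"],o["tcp_rot"],o["wrist_force"],s["xyz"],s["orientation"])
E
```

```text
1.4833 [ 0.45381677 -0.23541875  0.23098993] [ 9.99367084e-01  3.55697881e-02 -4.19200342e-04  2.13914726e-04] [-0.23841609 -0.4356285   0.63167967] [ 0.52854643 -0.23061452  0.37371008] [ 0.72476107 -0.67328404 -0.09945549  0.1073247 ]
```

View pics/w1.png

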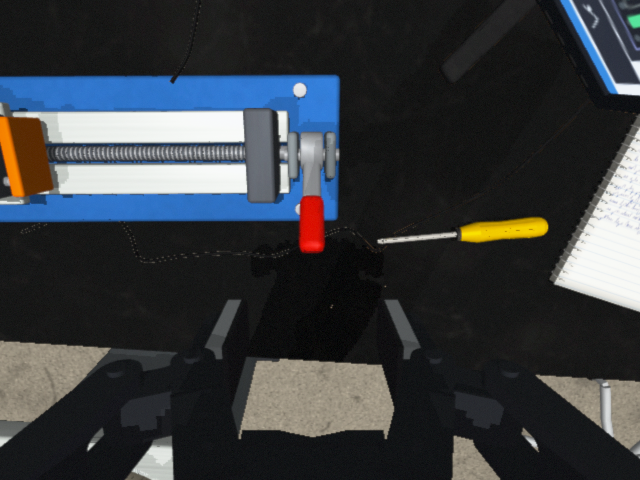

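The wrist view shows the lever tip at (312,250), its pivot at (312,150), the stop at (262,155) and the orange jaw at (25,155). The fingers straddle the lever column. I refine from this picture.

```bash
python3 - <<'E'
from h import *
s=dict(np.load("w1.npz"));w=world(s);h,S,V=cv2.split(cv2.cvtColor(s["img"],cv2.COLOR_BGR2HSV))
def rect(n,m,reg,zr):
    x0,x1,y0,y1=reg;mm=np.zeros(m.shape,bool);mm[y0:y1,x0:x1]=m[y0:y1,x0:x1];mm&=(w[...,2]>zr[0])&(w[...,2]<zr[1])
    p=w[mm];r=cv2.minAreaRect((p[:,:2]*1000).astype(np.float32));print(n,len(p),np.round(r[0],1),np.round(r[1],1),round(r[2],2),"z",np.round(np.percentile(p[:,2],[5,50,95]),4),p.mean(0).round(4))
rect("stop top",V>0,(235,290,100,210),(.074,.082))
rect("lever red",((h<8)|(h>172))&(S>130),(285,340,180,260),(.06,.2))
rect("bed",(V>150)&(S<40),(40,290,100,205),(.026,.034))
rect("pad top",(h>5)&(h<22)&(S>130),(0,60,100,210),(.068,.078))
rect("bluetop",(h>95)&(h<125)&(S>120),(0,345,60,230),(.005,.018))
E
```

```text
stop top 2766 [ 504.6 -192.6] [68.9 22.3] 4.42 z [0.0761 0.078  0.0792] [ 0.5058 -0.1929  0.0779]
lever red 1347 [ 461.6 -235.1] [36.8 17.9] 3.98 z [0.0913 0.1076 0.118 ] [ 0.4626 -0.2349  0.1064]
bed 12490 [ 497.1 -100.4] [ 69.4 222. ] 4.26 z [0.0285 0.0301 0.0314] [ 0.4982 -0.0957  0.03  ]
pad top 1262 [489.4  -3.5] [59.  11.7] 4.53 z [0.0689 0.0727 0.0741] [ 0.4894 -0.0048  0.0723]
bluetop 22044 [496.4 -94.8] [130.5 324.4] 4.48 z [0.0105 0.0121 0.0134] [ 0.5063 -0.1093  0.012 ]
```

servo_tool(commands=[[60,0,0,-0.25,0,0,0],[60,0,0,-0.5,0,0,0],[60,0,0,-0.75,0,0,0],[60,0,0,-0.97,0,0,0],[60,0,0,-0.97,0,0,0],[60,0,0,-0.97,0,0,0],[0,0,0,-0.97,0,0,0],[0,0,0,-0.97,0,0,0],[0,0,0,-0.97,0,0,0],[0,0,0,-0.97,0,0,0],[0,0,0,-0.97,0,0,0],[0,0,0,-0.97,0,0,0]], force=30)

```text
time_s: 2.48
tcp_pos: [0.4561, -0.234, 0.0882]
tcp_rot: [0.999, 0.037, 0.002, 0.001]
wrist_force: [-2.9, 0.7, 7.2]
opening: 0.0178
gripper_force: 34.0
```

servo_tool(commands=[[0,0.053,0.004,0.046,0,0,0],[0,0.104,0.008,0.081,0,0,0],[0,0.168,0.013,0.111,0,0,0],[0,0.227,0.017,0.131,0,0,0],[0,0.296,0.023,0.145,0,0,0],[0,0.357,0.027,0.149,0,0,0],[0,0.488,0.038,0.131,0,0,0],[0,0.61,0.047,0.081,0,0,0],[0,0.668,0.051,0.041,0,0,0],[0,0.714,0.055,0,0,0,0],[0,0.735,0.056,-0.022,0,0,0],[0,0.735,0.056,-0.022,0,0,0]])

```text
time_s: 3.48
tcp_pos: [0.568, -0.2253, 0.0839]
tcp_rot: [0.999, 0.037, 0.002, 0.001]
wrist_force: [2.6, -3.4, 3.8]
opening: 0.0176
gripper_force: 31.7
```

servo_tool(commands=[[0,0.03,0.003,-0.03,0,0,0],[0,0.03,0.003,-0.03,0,0,0],[60,0.0,0.0,0.0,0,0,0],[60,0,0,0,0,0,0],[60,0,0,0,0,0,0],[60,0,0,0,0,0,0],[60,0,0,0.25,0,0,0],[60,0,0,0.5,0,0,0],[60,0,0,0.75,0,0,0],[60,0,0,1,0,0,0],[60,0,0,1,0,0,0]])

```text
time_s: 4.4
tcp_pos: [0.5683, -0.2253, 0.2416]
tcp_rot: [0.999, 0.037, 0.006, 0.002]
wrist_force: [0.8, -0.1, 1.2]
opening: 0.0513
gripper_force: 0.0
```

servo_tool(commands=[[100,-0.5,0.5,0,0,0,0.04],[100,-0.5,0.7,0,0,0,0.06],[100,-0.6,0.9,0,0,0,0.08],[100,-0.6,0.9,0,0,0,0.08],[100,-0.6,0.9,0,0,0,0.08],[100,-0.6,0.9,0,0,0,0.08]])

```text
time_s: 4.9
tcp_pos: [0.4744, -0.0874, 0.2328]
tcp_rot: [0.958, 0.287, 0.0, 0.0]
wrist_force: [-0.1, -0.7, 0.3]
opening: 0.0851
gripper_force: 0.0
```

```bash
python3 - <<'E'
from h import *
s=snapshot("top");np.savez("t1.npz",**s);w=world(s)
o=monitor.observe();print(o["time_s"],o["tcp_pos"],o["tcp_rot"])
h,S,V=cv2.split(cv2.cvtColor(s["img"],cv2.COLOR_BGR2HSV))
m=((h<8)|(h>172))&(S>110);m[:,:395]=0;m[:,445:]=0;m[:230]=0;m[305:]=0
p=w[m];print(len(p),np.nanmean(p,0),np.nanpercentile(p,[5,95],0))
cv2.imwrite("pics/t1.png",cv2.resize(s["img"][210:320,240:460],None,fx=3,fy=3))
E
```

```text
4.95 [ 0.47492471 -0.08924626  0.23271341] [9.58605012e-01 2.84738826e-01 2.63793239e-04 4.03407358e-04]
70 [ 0.55763388 -0.22612928  0.11354302] [[ 0.53809068 -0.23993844 -0.00060596]
 [ 0.58218337 -0.21791971  0.11894968]]
```

View pics/t1.png

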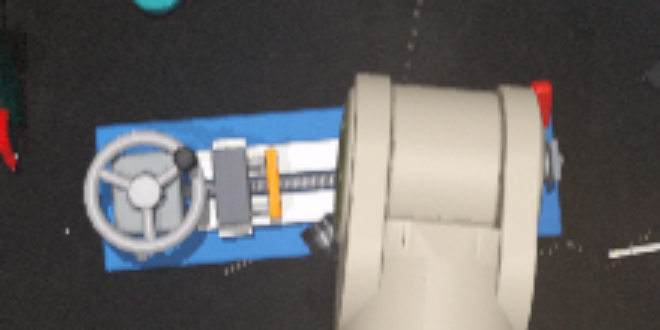

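servo_tool(commands=[[100,-0.03,0.25,0,0,0,0.025],[100,-0.06,0.5,0,0,0,0.025],[100,-0.09,0.75,0,0,0,0.025],[100,-0.114,0.891,0,0,0,0.025],[100,-0.114,0.891,0,0,0,0.025]])

```text
time_s: 5.37
tcp_pos: [0.4578, 0.0486, 0.2326]
tcp_rot: [0.933, 0.361, 0.001, -0.001]
wrist_force: [0.0, 0.2, 0.5]
opening: 0.0851
gripper_force: 0.0
```

servo_tool(commands=[[100,-0.03,0.25,0,0,0,0.025],[100,-0.06,0.5,0,0,0,0.025],[100,-0.09,0.75,0,0,0,0.025],[100,-0.114,0.891,0,0,0,0.025],[100,-0.114,0.891,0,0,0,0.025]])

```text
time_s: 5.78
tcp_pos: [0.4403, 0.182, 0.2325]
tcp_rot: [0.901, 0.433, 0.0, -0.001]
wrist_force: [-0.6, 0.8, 0.6]
opening: 0.0853
gripper_force: 0.0
```

servo_tool(commands=[[100,-0.03,0.25,0,0,0,0.025],[100,-0.06,0.5,0,0,0,0.025],[100,-0.09,0.75,0,0,0,0.025],[100,-0.114,0.891,0,0,0,0.025],[100,-0.114,0.891,0,0,0,0.025],[100,-0.114,0.891,0,0,0,0.025],[100,-0.114,0.891,0,0,0,0.025]])

```text
time_s: 6.37
tcp_pos: [0.4252, 0.3094, 0.2319]
tcp_rot: [0.867, 0.499, -0.001, 0.0]
wrist_force: [0.6, -0.8, -0.2]
opening: 0.0858
gripper_force: 0.0
```

```bash
python3 - <<'E'
from h import *
s=snapshot("wrist");w=world(s);o=monitor.observe();print(o["time_s"],o["tcp_pos"],o["tcp_rot"])
m=(w[...,2]>.041)&(w[...,2]<.049)&(np.hypot(w[...,0]-.4237,w[...,1]-.3118)<.08)
p=w[m];r=cv2.minAreaRect((p[:,:2]*1000).astype(np.float32));print(len(p),r,np.median(p,0))
t=snapshot("top");W=world(t);V=t["img"].max(2)
m=(W[...,2]>.13)&(W[...,2]<.146);m[:,:265]=0;m[:,315:]=0;m[:245]=0;m[300:]=0;print("knob",m.sum(),np.argwhere(m).mean(0),W[m].mean(0) if m.any() else 0)
# dark blob near (302,263), ray to z=.14
v,u=np.mgrid[0:480,0:640];k=(V<70)&(np.hypot(u-302,v-262.7)<6);c=np.argwhere(k).mean(0)
d=R.from_quat(t["orientation"]).as_matrix()@np.linalg.inv(t["K"])@[c[1],c[0],1];print(k.sum(),c,t["xyz"]+d*(.14-t["xyz"][2])/d[2])
cv2.imwrite("pics/w2.png",s["img"])
E
```

```text
6.4167 [0.42525984 0.3091275  0.23198918] [ 8.66777541e-01  4.98694733e-01 -4.17587700e-04  2.89936989e-04]
3348 ((425.28387451171875, 309.900146484375), (119.89459228515625, 50.20905303955078), 59.95106506347656) [0.42722302 0.31439748 0.04498219]
knob 51 [262.68627451 301.21568627] [0.50565197 0.07158858 0.13716939]
15 [263.93333333 302.26666667] [0.50244873 0.0688666  0.14      ]
```

View pics/w2.png

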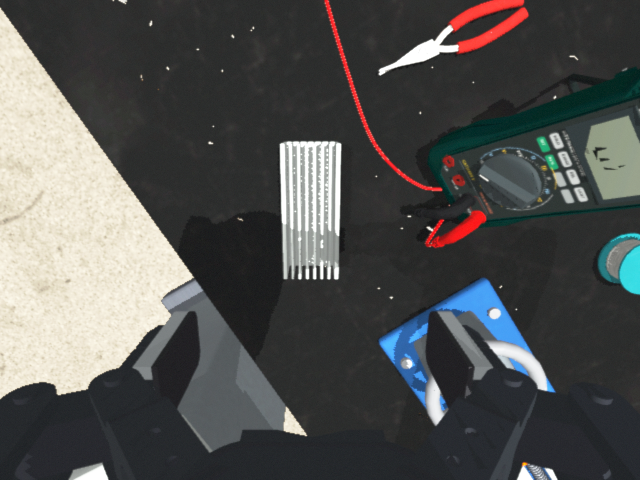

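The sink sits at (280–342, 142–278), square between the fingers and with its centre at the TCP within 1 mm. I descend and grip.

servo_tool(commands=[[100,0,0.005,-0.25,0,0,0],[100,0,0.005,-0.5,0,0,0],[100,0,0.005,-0.75,0,0,0],[100,0,0.005,-0.75,0,0,0]])

```text
time_s: 6.8
tcp_pos: [0.4214, 0.3071, 0.1134]
tcp_rot: [0.867, 0.499, -0.005, 0.001]
wrist_force: [-1.5, -1.7, 0.1]
opening: 0.0856
gripper_force: 0.0
```

servo_tool(commands=[[100,0,0,-0.2,0,0,0],[100,0,0,-0.4,0,0,0],[100,0,0,-0.6,0,0,0],[100,0,0,-0.73,0,0,0],[100,0,0,-0.73,0,0,0],[100,0,0,-0.73,0,0,0],[0,0,0,-0.73,0,0,0],[0,0,0,-0.73,0,0,0],[0,0,0,-0.73,0,0,0],[0,0,0,-0.73,0,0,0],[0,0,0,-0.73,0,0,0],[0,0,0,-0.73,0,0,0]], force=40)

```text
time_s: 7.8
tcp_pos: [0.4251, 0.3126, 0.0125]
tcp_rot: [0.866, 0.5, 0.002, 0.0]
wrist_force: [-0.1, -1.8, 7.9]
opening: 0.0493
gripper_force: 42.0
```

servo_tool(commands=[[0,0,0,0.15,0,0,0],[0,0,0,0.4,0,0,0],[0,0,0,0.65,0,0,0],[0,0,0,0.9,0,0,0],[0,0,0,1,0,0,0],[0,0,0,1,0,0,0]])

```text
time_s: 8.3
tcp_pos: [0.4256, 0.3139, 0.1658]
tcp_rot: [0.866, 0.5, 0.004, 0.0]
wrist_force: [0.9, 0.8, -2.1]
opening: 0.0497
gripper_force: 43.2
```

servo_tool(commands=[[0,0.02,-0.1,0.15,0,0,0.01],[0,0.06,-0.3,0.27,0,0,0.02],[0,0.1,-0.5,0.27,0,0,0.032],[0,0.13,-0.72,0.27,0,0,0.032],[0,0.163,-0.943,0.27,0,0,0.032],[0,0.163,-0.943,0.27,0,0,0.032]])

```text
time_s: 8.8
tcp_pos: [0.4493, 0.1624, 0.1997]
tcp_rot: [0.814, 0.581, -0.002, 0.001]
wrist_force: [0.4, -0.4, -2.2]
opening: 0.0492
gripper_force: 43.2
```

servo_tool(commands=[[0,0.04,-0.2,0,0,0,0.016],[0,0.08,-0.42,0,0,0,0.032],[0,0.11,-0.64,0,0,0,0.032],[0,0.14,-0.85,0,0,0,0.032],[0,0.163,-0.943,0,0,0,0.032],[0,0.163,-0.943,0,0,0,0.032]])

```text
time_s: 9.3
tcp_pos: [0.4725, 0.0243, 0.1999]
tcp_rot: [0.751, 0.661, -0.001, -0.0]
wrist_force: [0.3, 0.5, -2.4]
opening: 0.0494
gripper_force: 43.1
```

servo_tool(commands=[[0,0.04,-0.2,0,0,0,0.016],[0,0.08,-0.42,0,0,0,0.032],[0,0.11,-0.64,0,0,0,0.032],[0,0.14,-0.85,0,0,0,0.032],[0,0.163,-0.943,0,0,0,0.032],[0,0.163,-0.943,0,0,0,0.032],[0,0.163,-0.943,0,0,0,0.032],[0,0.163,-0.943,0,0,0,0.032]])

```text
time_s: 9.97
tcp_pos: [0.497, -0.1103, 0.2005]
tcp_rot: [0.677, 0.736, 0.0, -0.001]
wrist_force: [1.3, -0.0, -1.7]
opening: 0.0491
gripper_force: 43.1
```

```bash
python3 - <<'E'
from h import *
s=snapshot("wrist");w=world(s);o=monitor.observe();print(o["time_s"],o["tcp_pos"],o["tcp_rot"],o["opening"])
np.savez("w3.npz",**s);cv2.imwrite("pics/w3.png",s["img"])
E
```

```text
10.0167 [ 0.497052   -0.11014248  0.20072391] [ 6.77063969e-01  7.35923992e-01  1.31225260e-04 -4.93335019e-04] 0.04979775334041791
```

View pics/w3.png

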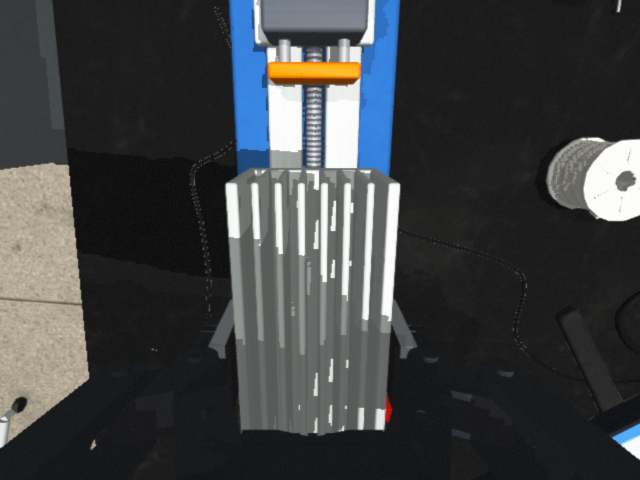

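The sink is held straight at (230–400, 170–430), with the jaw at (315,72), the slide beyond it and the bed running straight ahead. I lower it.

servo_tool(commands=[[0,0.007,0,-0.2,0,0,-0.001],[0,0.007,0,-0.4,0,0,-0.001],[0,0.007,0,-0.6,0,0,-0.001],[0,0.007,0,-0.8,0,0,-0.001],[0,0.007,0,-0.95,0,0,-0.001],[0,0.007,0,-0.95,0,0,-0.001],[0,0.007,0,-0.95,0,0,-0.001],[0,0.007,0,-0.95,0,0,-0.001]])

```text
time_s: 10.68
tcp_pos: [0.4993, -0.1115, 0.0601]
tcp_rot: [0.68, 0.733, 0.001, 0.001]
wrist_force: [0.6, -0.3, -2.1]
opening: 0.0492
gripper_force: 43.1
```

servo_tool(commands=[[0,0,0,-0.05,0,0,0],[0,0,0,-0.09,0,0,0],[0,0,0,-0.11,0,0,0],[0,0,0,-0.115,0,0,0],[0,0,0,-0.12,0,0,0],[0,0,0,-0.12,0,0,0]])

```text
time_s: 11.18
tcp_pos: [0.4984, -0.1125, 0.0423]
tcp_rot: [0.681, 0.733, -0.0, 0.0]
wrist_force: [-8.4, 2.5, 17.9]
opening: 0.0494
gripper_force: 45.8
```

servo_tool(commands=[[20,0,0,0.005,0,0,0],[60,0,0,0.005,0,0,0],[100,0,0,0.005,0,0,0],[100,0,0,0.005,0,0,0],[100,0,0,0.005,0,0,0],[100,0,0,0.1,0,0,0],[100,0,0,0.3,0,0,0],[100,0,0,0.55,0,0,0],[100,0,0,0.8,0,0,0],[100,0,0,1,0,0,0],[100,0,0,1,0,0,0],[100,0,0,1,0,0,0]])

```text
time_s: 12.18
tcp_pos: [0.4994, -0.1126, 0.1924]
tcp_rot: [0.68, 0.733, 0.001, 0.002]
wrist_force: [-0.1, -1.0, -0.4]
opening: 0.0854
gripper_force: 0.0
```

```bash
python3 - <<'E'
from h import *
s=snapshot("wrist");w=world(s);o=monitor.observe();print(o["time_s"],o["tcp_pos"],o["tcp_rot"],o["opening"])
np.savez("w4.npz",**s);cv2.imwrite("pics/w4.png",s["img"])
h,S,V=cv2.split(cv2.cvtColor(s["img"],cv2.COLOR_BGR2HSV))
def rect(n,m):
    p=w[m];r=cv2.minAreaRect((p[:,:2]*1000).astype(np.float32));q=(p[:,:2]*1000-[503.7,-181.5]);print(n,len(p),np.round(r[0],1),np.round(r[1],1),round(r[2],2),"along",np.percentile(q@[-.0767,.997],[1,99]).round(1),"across",np.percentile(q@[.997,.0767],[1,99]).round(1))
z=w[...,2];X=w[...,0];Y=w[...,1];N=(abs(X-.495)<.06)
rect("sink top",(z>.071)&(z<.08)&N&(Y>-.172)&(Y<-.04))
rect("pad",(z>.069)&(z<.079)&N&(h>5)&(h<22)&(S>130)&(Y>-.03)&(Y<.03))
rect("slide",(z>.073)&(z<.081)&N&(S<80)&(Y>-.0)&(Y<.068))
m=(z>.13)&(z<.146)&(np.hypot(X-.48,Y-.107)<.06)
if m.any(): rect("knob",m)
E
```

```text
12.2333 [ 0.49829725 -0.11247251  0.19058612] [6.80465103e-01 7.32780356e-01 9.67686765e-05 4.28508853e-04] 0.08524967521489478
sink top 5016 [ 499.4 -114.4] [ 50.1 118.3] 4.22 along [ 10.6 125.6] across [-23.8  25.6]
pad 600 [489.4  -2.9] [59.3  9.9] 4.5 along [174.2 183.9] across [-29.9  28.9]
slide 2761 [487.6  24.2] [66.2 12.9] 4.62 along [200.1 212.3] across [-32.2  31.8]
```

View pics/w4.png

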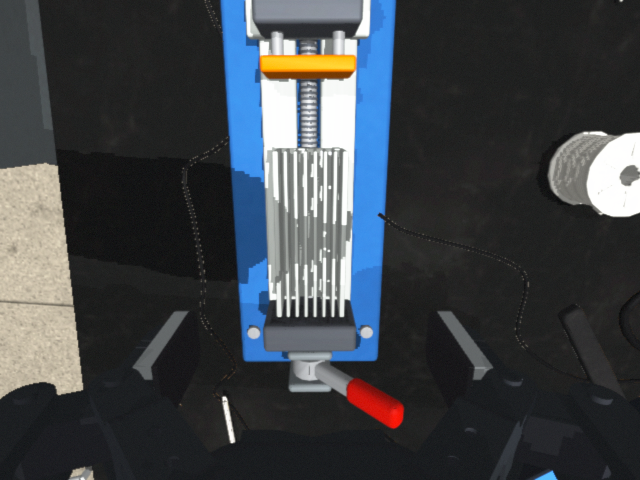

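The sink lies flat, centred within 1 mm at (268–350, 150–318). The lever is on the far side at (375,400) and the jaw face is 174 mm from the stop. Winding needs 61 mm (1.74 turns). I now look at the wheel.

servo_tool(commands=[[60,0,0.25,0.1,0,0,0],[60,0,0.5,0.1,0,0,0],[60,0,0.75,0.1,0,0,0],[60,0,0.95,0.1,0,0,0],[60,0,0.95,0.1,0,0,0],[60,0,0.95,0.1,0,0,0],[60,0,0.95,0.1,0,0,0]])

```text
time_s: 12.82
tcp_pos: [0.4975, 0.0293, 0.204]
tcp_rot: [0.68, 0.733, -0.001, -0.001]
wrist_force: [-0.5, -0.6, -0.5]
opening: 0.051
gripper_force: 0.0
```

```bash
python3 - <<'E'
from h import *
s=snapshot("wrist");w=world(s);o=monitor.observe();print(o["time_s"],o["tcp_pos"],o["tcp_rot"],o["opening"],s["xyz"])
V=s["img"].max(2);z=w[...,2];near=np.hypot(w[...,0]-.48,w[...,1]-.107)<.062
m=(z>.135)&(z<.145)&near;p=w[m];print("knob",len(p),p.mean(0),cv2.minEnclosingCircle((p[:,:2]*1000).astype(np.float32)))
m=(z>.086)&(z<.099)&near;p=w[m];print("rim",len(p),cv2.minEnclosingCircle((p[:,:2]*1000).astype(np.float32)),np.percentile(p,[0.5,99.5],0))
E
```

```text
12.8667 [0.49770062 0.02865594 0.20423561] [ 6.81033927e-01  7.32250967e-01 -8.95382094e-04 -7.13763882e-04] 0.05140350560003455 [0.49323232 0.10146799 0.34679594]
knob 897 [0.50731757 0.07083574 0.1384159 ] ((507.4526062011719, 70.33428192138672), 9.623064041137695)
rim 12625 ((481.2929382324219, 105.55919647216797), 52.06343460083008) [[0.43173378 0.05597478 0.08969389]
 [0.53125666 0.15549997 0.09776367]]
```

servo_tool(commands=[[60,0.065,0.277,0,0,0,0],[60,0.065,0.277,0,0,0,0],[60,0.065,0.277,-0.2,0,0,0],[60,0.065,0.277,-0.4,0,0,0],[60,0.065,0.277,-0.6,0,0,0],[60,0.065,0.277,-0.655,0,0,0],[60,0.065,0.277,-0.655,0,0,0],[0,0.065,0.277,-0.655,0,0,0],[0,0.065,0.277,-0.655,0,0,0],[0,0.065,0.277,-0.655,0,0,0],[0,0.065,0.277,-0.655,0,0,0],[0,0.065,0.277,-0.655,0,0,0]], force=40)

```text
time_s: 13.87
tcp_pos: [0.509, 0.0718, 0.1093]
tcp_rot: [0.68, 0.733, 0.001, 0.001]
wrist_force: [-1.7, -0.9, 6.9]
opening: 0.0183
gripper_force: 39.2
```

```bash
python3 - <<'E'
from h import *
o=monitor.observe();print(o["tcp_pos"],o["opening"],o["wrist_force"])
c=np.array([481.3,105.6]);a0=-53.4
for lo,hi in((0,165),(165,330),(330,495),(495,615)):
    f=lambda a:c+44*np.array([np.cos(np.radians(a0-a)),np.sin(np.radians(a0-a))])
    ks=np.linspace(lo,hi,12)[1:] if lo else np.linspace(lo,hi,12)[1:]
    b=f(lo);print([[0,*(np.round((f(k)-b)/150,3)),0,0,0,0] for k in ks])
E
```

```text
[0.50902459 0.07182417 0.10925166] 0.018292652676394672 [-1.65170507 -0.93264954  6.93940766]
[[0, np.float64(-0.067), np.float64(-0.037), 0, 0, 0, 0], [0, np.float64(-0.141), np.float64(-0.056), 0, 0, 0, 0], [0, np.float64(-0.218), np.float64(-0.055), 0, 0, 0, 0], [0, np.float64(-0.291), np.float64(-0.034), 0, 0, 0, 0], [0, np.float64(-0.357), np.float64(0.006), 0, 0, 0, 0], [0, np.float64(-0.41), np.float64(0.061), 0, 0, 0, 0], [0, np.float64(-0.448), np.float64(0.128), 0, 0, 0, 0], [0, np.float64(-0.466), np.float64(0.202), 0, 0, 0, 0], [0, np.float64(-0.465), np.float64(0.278), 0, 0, 0, 0], [0, np.float64(-0.444), np.float64(0.352), 0, 0, 0, 0], [0, np.float64(-0.405), np.float64(0.418), 0, 0, 0, 0]]
[[0, np.float64(0.055), np.float64(0.053), 0, 0, 0, 0], [0, np.float64(0.122), np.float64(0.091), 0, 0, 0, 0], [0, np.float64(0.196), np.float64(0.109), 0, 0, 0, 0], [0, np.float64(0.273), np.float64(0.108), 0, 0, 0, 0], [0, np.float64(0.346), np.float64(0.087), 0, 0, 0, 0], [0, np.float64(0.412), np.float64(0.048), 0, 0, 0, 0], [0, np.float64(0.465), np.float64(-0.007), 0, 0, 0, 0],
[... 752 characters left out ...]
-0.561), np.float64(0.083), 0, 0, 0, 0], [0, np.float64(-0.559), np.float64(0.159), 0, 0, 0, 0]]
[[0, np.float64(0.013), np.float64(0.054), 0, 0, 0, 0], [0, np.float64(0.037), np.float64(0.105), 0, 0, 0, 0], [0, np.float64(0.069), np.float64(0.15), 0, 0, 0, 0], [0, np.float64(0.11), np.float64(0.188), 0, 0, 0, 0], [0, np.float64(0.157), np.float64(0.218), 0, 0, 0, 0], [0, np.float64(0.209), np.float64(0.239), 0, 0, 0, 0], [0, np.float64(0.263), np.float64(0.249), 0, 0, 0, 0], [0, np.float64(0.319), np.float64(0.249), 0, 0, 0, 0], [0, np.float64(0.374), np.float64(0.238), 0, 0, 0, 0], [0, np.float64(0.426), np.float64(0.217), 0, 0, 0, 0], [0, np.float64(0.472), np.float64(0.187), 0, 0, 0, 0]]
```

servo_tool(commands=[[0,-0.067,-0.037,0,0,0,0],[0,-0.141,-0.056,0,0,0,0],[0,-0.218,-0.055,0,0,0,0],[0,-0.291,-0.034,0,0,0,0],[0,-0.357,0.006,0,0,0,0],[0,-0.41,0.061,0,0,0,0],[0,-0.448,0.128,0,0,0,0],[0,-0.466,0.202,0,0,0,0],[0,-0.465,0.278,0,0,0,0],[0,-0.444,0.352,0,0,0,0],[0,-0.405,0.418,0,0,0,0],[0,-0.405,0.418,0,0,0,0]])

```text
time_s: 14.87
tcp_pos: [0.4491, 0.1363, 0.1092]
tcp_rot: [0.68, 0.733, 0.002, 0.001]
wrist_force: [0.5, 2.1, 8.2]
opening: 0.0184
gripper_force: 41.2
```

servo_tool(commands=[[0,0.055,0.053,0,0,0,0],[0,0.122,0.091,0,0,0,0],[0,0.196,0.109,0,0,0,0],[0,0.273,0.108,0,0,0,0],[0,0.346,0.087,0,0,0,0],[0,0.412,0.048,0,0,0,0],[0,0.465,-0.007,0,0,0,0],[0,0.503,-0.074,0,0,0,0],[0,0.521,-0.148,0,0,0,0],[0,0.52,-0.225,0,0,0,0],[0,0.499,-0.299,0,0,0,0],[0,0.499,-0.299,0,0,0,0]])

```text
time_s: 15.87
tcp_pos: [0.5215, 0.0888, 0.1091]
tcp_rot: [0.681, 0.733, 0.0, -0.0]
wrist_force: [-8.4, 0.1, 12.2]
opening: 0.0189
gripper_force: 41.7
```

servo_tool(commands=[[0,-0.039,-0.066,0,0,0,0],[0,-0.094,-0.119,0,0,0,0],[0,-0.161,-0.156,0,0,0,0],[0,-0.235,-0.175,0,0,0,0],[0,-0.312,-0.174,0,0,0,0],[0,-0.386,-0.153,0,0,0,0],[0,-0.451,-0.113,0,0,0,0],[0,-0.505,-0.058,0,0,0,0],[0,-0.542,0.009,0,0,0,0],[0,-0.561,0.083,0,0,0,0],[0,-0.559,0.159,0,0,0,0],[0,-0.559,0.159,0,0,0,0]])

```text
time_s: 16.87
tcp_pos: [0.4378, 0.1151, 0.109]
tcp_rot: [0.68, 0.733, 0.0, 0.0]
wrist_force: [-9.6, 3.8, 19.1]
opening: 0.0187
gripper_force: 42.4
```

```bash
cat > pad.py <<'E'
from h import *
import sys
for n in sys.argv[1:]:
    s=snapshot(n);w=world(s);h,S,V=cv2.split(cv2.cvtColor(s["img"],cv2.COLOR_BGR2HSV))
    q=(w[...,:2]*1000-[503.7,-181.5]);al=q@[-.0767,.997];ac=q@[.997,.0767];z=w[...,2]
    for nm,m in(("pad",(z>.069)&(z<.079)&(abs(ac)<25)&(h>5)&(h<22)&(S>130)&(al>100)&(al<200)),("slide",(z>.074)&(z<.081)&(abs(ac)<25)&(S<80)&(al>138)&(al<230)),("sink",(z>.071)&(z<.08)&(abs(ac)<26)&(S<80)&(al>1)&(al<128))):
        print(n,nm,m.sum(),np.percentile(al[m],[1,99]).round(1) if m.any() else "")
    cv2.imwrite(f"pics/p_{n}.png",s["img"])
o=monitor.observe();print(o["time_s"],o["tcp_pos"],o["wrist_force"])
E
python3 pad.py top wrist
```

```text
top pad 63 [129.3 138.5]
top slide 162 [155.5 183.5]
top sink 334 [  1.3 126.8]
wrist pad 0 
wrist slide 0 
wrist sink 0 
16.9667 [0.43783335 0.11509171 0.10907633] [-8.6564062   4.34660574 17.55410201]
```

servo_tool(commands=[[0,0.013,0.054,0,0,0,0],[0,0.037,0.105,0,0,0,0],[0,0.069,0.15,0,0,0,0],[0,0.11,0.188,0,0,0,0],[0,0.157,0.218,0,0,0,0],[0,0.209,0.239,0,0,0,0],[0,0.263,0.249,0,0,0,0],[0,0.319,0.249,0,0,0,0],[0,0.374,0.238,0,0,0,0],[0,0.426,0.217,0,0,0,0],[0,0.472,0.187,0,0,0,0],[0,0.472,0.187,0,0,0,0]])

```text
time_s: 17.97
tcp_pos: [0.5104, 0.1382, 0.1091]
tcp_rot: [0.682, 0.732, -0.001, 0.001]
wrist_force: [-4.7, -9.3, 16.8]
opening: 0.0185
gripper_force: 42.2
```

```bash
python3 pad.py top; python3 - <<'E'
import numpy as np
# slide distances if knob released: none
E
```

```text
top pad 68 [122.6 132.1]
top slide 167 [143.  171.6]
top sink 327 [  1.3 120.8]
18.0167 [0.51018761 0.13829962 0.10908163] [-4.48406118 -8.23235415 15.78324792]
```

servo_tool(commands=[[0,0.022,-0.019,0,0,0,0],[0,0.041,-0.039,0,0,0,0],[0,0.041,-0.039,0,0,0,0],[0,0.041,-0.039,0,0,0,0],[60,0.041,-0.039,0,0,0,0],[60,0.041,-0.039,0,0,0,0],[60,0.041,-0.039,0,0,0,0],[60,0.041,-0.039,0.2,0,0,0],[60,0.041,-0.039,0.4,0,0,0],[60,0.041,-0.039,0.6,0,0,0],[60,0.041,-0.039,0.6,0,0,0]])

```text
time_s: 18.93
tcp_pos: [0.5177, 0.1369, 0.2032]
tcp_rot: [0.68, 0.733, 0.004, 0.002]
wrist_force: [0.6, 1.0, -0.1]
opening: 0.0514
gripper_force: 0.0
```

servo_tool(commands=[[60,-0.02,-0.25,0,0,0,0],[60,-0.04,-0.5,0,0,0,0],[60,-0.06,-0.75,0,0,0,0],[60,-0.06,-0.85,0,0,0,0],[60,-0.06,-0.85,0,0,0,0]])

```text
time_s: 19.35
tcp_pos: [0.5059, 0.0025, 0.1967]
tcp_rot: [0.683, 0.73, -0.001, 0.0]
wrist_force: [-0.3, -0.4, 0.1]
opening: 0.0513
gripper_force: 0.0
```

servo_tool(commands=[[60,-0.02,-0.25,0,0,0,0],[60,-0.04,-0.5,0,0,0,0],[60,-0.06,-0.75,0,0,0,0],[60,-0.06,-0.8,0,0,0,0],[60,-0.06,-0.8,0,0,0,0],[60,-0.06,-0.8,0,0,0,0],[60,-0.06,-0.8,0,0,0,0]])

```text
time_s: 19.93
tcp_pos: [0.4974, -0.1098, 0.1971]
tcp_rot: [0.679, 0.734, 0.0, -0.0]
wrist_force: [0.4, -0.4, 0.1]
opening: 0.0513
gripper_force: 0.0
```

```bash
python3 pad.py wrist
```

```text
wrist pad 561 [120.4 129.7]
wrist slide 3783 [139.4 168.8]
wrist sink 4783 [  2.6 119.3]
19.9833 [ 0.49743307 -0.10972414  0.19720123] [ 0.08537442 -0.18184847  0.04152383]
```

View pics/p_wrist.png

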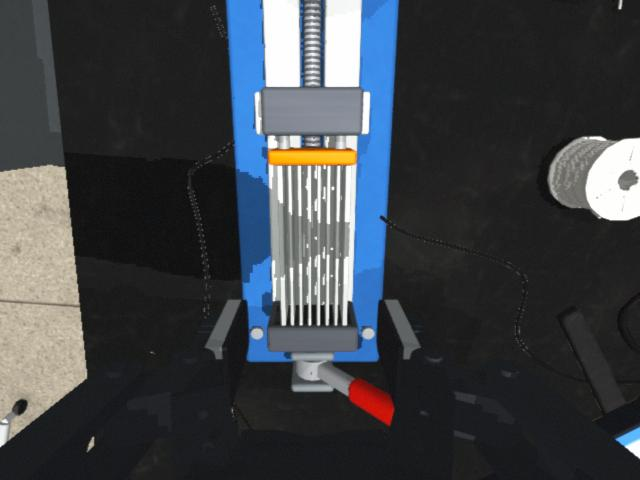

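Pressed about 6.7 mm by both the slide travel and the gap, with the sink against the stop. In the picture the jaw (312,157) touches the sink and the lever is at (365,395). Now I re-lock the lever.

servo_tool(commands=[[60,0.05,-0.1,0.1,0,0,-0.019],[60,0.1,-0.2,0.1,0,0,-0.038],[60,0.15,-0.3,0.1,0,0,-0.057],[60,0.2,-0.4,0.1,0,0,-0.076],[60,0.212,-0.4,0.1,0,0,-0.095],[60,0.212,-0.4,0.1,0,0,-0.114],[60,0.212,-0.4,0.1,0,0,-0.125],[60,0.212,-0.4,0.1,0,0,-0.125]])

```text
time_s: 20.65
tcp_pos: [0.5294, -0.17, 0.2122]
tcp_rot: [0.909, 0.416, 0.0, -0.0]
wrist_force: [0.6, 0.6, -0.2]
opening: 0.0512
gripper_force: 0.0
```

servo_tool(commands=[[60,0.05,-0.1,0,0,0,-0.019],[60,0.1,-0.2,0,0,0,-0.038],[60,0.15,-0.3,0,0,0,-0.057],[60,0.212,-0.384,0,0,0,-0.076],[60,0.212,-0.384,0,0,0,-0.095],[60,0.212,-0.384,0,0,0,-0.114],[60,0.212,-0.384,0,0,0,-0.125],[60,0.212,-0.384,0,0,0,-0.125],[60,0.212,-0.384,0,0,0,-0.125],[60,0.212,-0.384,0,0,0,-0.125]])

```text
time_s: 21.48
tcp_pos: [0.5609, -0.2287, 0.2123]
tcp_rot: [0.999, 0.04, 0.0, -0.0]
wrist_force: [-0.4, -1.1, -0.2]
opening: 0.0516
gripper_force: 0.0
```

```bash
python3 - <<'E'
from h import *
o=monitor.observe();print(o["time_s"],o["tcp_pos"],o["tcp_rot"],o["opening"])
E
```

```text
21.4833 [ 0.56093954 -0.2287339   0.21226069] [ 9.99217832e-01  3.95436859e-02  8.79157189e-05 -1.13858087e-04] 0.0516387000779886
```

servo_tool(commands=[[60,0,0.008,-0.25,0,0,0],[60,0,0.008,-0.5,0,0,0],[60,0,0.008,-0.75,0,0,0],[60,0,0.008,-0.84,0,0,0],[60,0,0.008,-0.84,0,0,0],[60,0,0.008,-0.84,0,0,0],[0,0,0.008,-0.84,0,0,0],[0,0,0.008,-0.84,0,0,0],[0,0,0.008,-0.84,0,0,0],[0,0,0.008,-0.84,0,0,0],[0,0,0.008,-0.84,0,0,0],[0,0,0.008,-0.84,0,0,0]], force=30)

```text
time_s: 22.48
tcp_pos: [0.5625, -0.226, 0.0884]
tcp_rot: [0.999, 0.038, 0.002, -0.001]
wrist_force: [-0.3, 7.0, 4.1]
opening: 0.0178
gripper_force: 33.9
```

servo_tool(commands=[[0,-0.053,-0.004,0.046,0,0,0],[0,-0.104,-0.008,0.081,0,0,0],[0,-0.168,-0.013,0.111,0,0,0],[0,-0.227,-0.017,0.131,0,0,0],[0,-0.296,-0.023,0.145,0,0,0],[0,-0.357,-0.027,0.149,0,0,0],[0,-0.488,-0.038,0.131,0,0,0],[0,-0.61,-0.047,0.081,0,0,0],[0,-0.668,-0.051,0.041,0,0,0],[0,-0.714,-0.055,0,0,0,0],[0,-0.74,-0.057,-0.027,0,0,0],[0,-0.74,-0.057,-0.027,0,0,0]])

```text
time_s: 23.48
tcp_pos: [0.45, -0.2348, 0.0839]
tcp_rot: [0.999, 0.038, 0.001, -0.001]
wrist_force: [-6.2, 9.7, 9.7]
opening: 0.0172
gripper_force: 41.4
```

servo_tool(commands=[[0,-0.03,-0.002,-0.03,0,0,0],[0,-0.03,-0.002,-0.03,0,0,0],[60,0,0,0,0,0,0],[60,0,0,0,0,0,0],[60,0,0,0,0,0,0],[60,0,0,0,0,0,0],[60,0,0,0.25,0,0,0],[60,0,0,0.5,0,0,0],[60,0,0,0.75,0,0,0],[60,0,0,1,0,0,0],[60,0,0,1,0,0,0],[60,0,0,1,0,0,0]])

```text
time_s: 24.48
tcp_pos: [0.4509, -0.2377, 0.2347]
tcp_rot: [0.999, 0.037, 0.002, 0.001]
wrist_force: [0.1, 0.3, -0.8]
opening: 0.0515
gripper_force: 0.0
```

```bash
python3 pad.py wrist top; python3 - <<'E'
from h import *
s=snapshot("wrist");w=world(s);h,S,V=cv2.split(cv2.cvtColor(s["img"],cv2.COLOR_BGR2HSV))
q=(w[...,:2]*1000-[507.5,-231.4]);ac=q@[.997,.0767];al=q@[-.0767,.997];z=w[...,2]*1000-50
m=((h<8)|(h>172))&(S>130)&(abs(al)<15)&(abs(ac)<100)&(z>20)
# angle from upper face of bar: fit line in (ac,z)
f=cv2.fitLine(np.stack([ac[m],z[m]],1).astype(np.float32),cv2.DIST_HUBER,0,.01,.01).ravel();print(m.sum(),f,np.degrees(np.arctan2(f[1],f[0])))
E
```

```text
wrist pad 849 [119.2 129.2]
wrist slide 2723 [138.9 168. ]
wrist sink 4598 [  2.2 118.1]
top pad 64 [122.7 132.2]
top slide 173 [142.3 170.6]
top sink 335 [  1.6 120.9]
24.5833 [ 0.44921545 -0.23690619  0.23133732] [ 0.41099417 -0.09260853 -1.47508453]
1340 [  0.7196071  -0.6943814 -44.586826   55.286438 ] -43.977947
```

View pics/p_wrist.png

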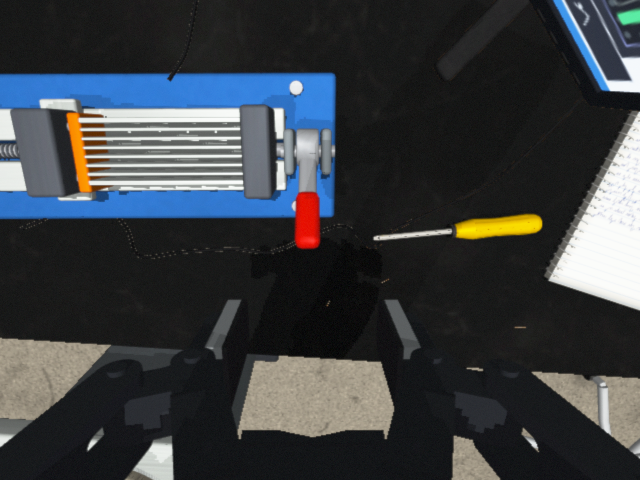

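The sink is clamped between the stop and the jaw, and the lever is back at (307,248), as at the start. I compare its angle with the first picture, then hand in if they match.

```bash
python3 - <<'E'
from h import *
def ang(s):
    w=world(s);h,S,V=cv2.split(cv2.cvtColor(s["img"],cv2.COLOR_BGR2HSV))
    q=(w[...,:2]*1000-[507.5,-231.4]);ac=q@[.997,.0767];al=q@[-.0767,.997];z=w[...,2]*1000-50
    m=((h<8)|(h>172))&(S>130)&(abs(al)<15)&(abs(ac)<100)&(z>20)
    f=cv2.fitLine(np.stack([ac[m],z[m]],1).astype(np.float32),cv2.DIST_HUBER,0,.01,.01).ravel();return np.degrees(np.arctan2(f[1],f[0])),f[2:]
a,b=ang(dict(np.load("w1.npz"))),ang(snapshot("wrist"));print(a,b)
if abs(a[0]-b[0])<1.5: print(manip.hand_in())
E
```

```text
(np.float32(-45.32359), array([-43.54547 ,  55.628857], dtype=float32)) (np.float32(-44.15691), array([-44.405144,  55.010994], dtype=float32))
the job is handed in; nothing more can be done
None
```

The job is handed in at about 25 s: the heat sink is clamped against the fixed stop with the orange jaw pressed in about 6.7 mm, the red lever is back within about 1° of its starting locked angle, and the gripper is clear of everything; the judging result was not shown.

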